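# Switch on the yellow photo lamp

## Task

The mouse figure is to be photographed under warm light: switch on the yellow lamp by sliding the small red switch in the slot on its top fully forward, towards the lamp's lens, and let go of it. Leave the blue lamp switched off.

Things in the scene. Friction and masses are not known exactly. Their poses are not given: they have to be found in the camera images.
- yellow_lamp_knob (a point): Top centre of the yellow lamp's red slide switch, a block 12 mm long (x), 18 wide (y), 9 high. x: forward to the lens = on; z up. It stands in a black-floored slot 10 mm deep, 46 wide, in the lamp's flat top (49 mm above the table): this point is 1 mm below that top, 9 above the slot floor. With the switch off, the slot runs from 66 mm behind this point to 40 ahead: a fingertip fits in behind it.
- yellow_lamp_switch (a joint): Travel of the yellow lamp's switch (m): 0 off, 0.024 fully on, at its stop by the lens end. No spring: it slides at about 1.5 N and stays where left, uncovering a green patch behind it. The lamp (body 180 x 78 mm, black round lens head 68 mm across at the front, top 69 mm above the table) is screwed to the table and cannot move.
- blue_lamp_knob (a point): The same point on the blue lamp, which apart from its colour is identical (sizes, axes, red switch, slot) and also screwed down. To be left alone.
- blue_lamp_switch (a joint): Travel of the blue lamp's switch (m): 0 off, 0.024 fully on. To be left off.

How it is judged:
By the outcome, as a careful person would: the job done as asked, in the order asked, and still so for the second after the job is handed in, with the robot touching nothing.
It also fails if it takes over 29 s, if anything falls off the work surface, if the arm or the gripper's body presses on something with over 40 N, if the wrist force passes 120 N, or if a joint passes its speed limit or range.

## Robot

A 7-joint arm with a two-finger parallel gripper is mounted at the origin on a cart in front of the work surface, level with it; the furniture and walls round the work are solid. World frame = base frame: x ahead of the robot, y to its left, z up, the work surface at z = 0. Lengths are in m, angles in rad, forces in N, time in s.
With the tool pointing down it reaches from about 0.425 to 0.925 m from the base axis. Payload 6.8 kg.
Tool frame: the origin (TCP) lies on the front face of the gripper's body, between the roots of the fingers; the fingertips stand 73 mm ahead of it and the grasp point (between the pads) lies 54 mm ahead of it (env.nose_length is the distance from the TCP to the fingertips, in m); z points along the fingers, y is the line along which they close (so a half turn about z gives the same grasp; the last joint's range is limited). The gripper opens to 85 mm and grips with 20 to 120 N. Pads are 22 mm wide; open, the fingers measure 114 mm over their backs; the gripper's body (76 mm by 85 mm) begins 54 mm behind the grasp point. The pads swing forward as they close: fully open they stand 13 mm farther back than shut.
Start: joints at [-1.355, 0.477, 0.022, 1.555, -0.011, 1.109, -0.083], TCP at [0.215, 0.64, 0.304] pointing down, gripper open.
Joint ranges: [-2.96, 2.96], [-0.34, 2.1], [-1.41, 1.46], [0.24, 2.44], [-1.37, 4.51], [0.17, 1.92], [-2.96, 2.96]. Speed limits (rad/s): [2.39, 2.39, 3.14, 3.14, 3.14, 3.14, 3.14].

## Interface

Orientations are given as a unit quaternion [w, x, y, z].
In Python, from cell import env, kin, camera, calibration, job gives the robot as it stands. The module is installed in compiled form; this text tells all that it offers. Calls block until the motion is done:
- env.reach(position, orientation): joint-space move of the TCP to a pose.
- env.movel(position, velocity=0.15, rot=None, stop_force=None): straight line of the TCP; rot=None keeps the orientation; velocity is the mean speed in m/s. With stop_force (N) it stops when the force on the tool has changed by that much, and returns True; else False.
- env.goto_joints(angles): joint-space move.
- env.grip(opening, f_grip=None): finger opening in m; f_grip is the grip in N (None keeps the last); returns when the fingers have stopped.
- env.dwell(seconds).
- kin.inverse_kinematics(position, orientation): joint angles nearest the present ones, or None.
- env.get_state(): the state.
- camera(name): name is "scene" or "top" or "wrist"; returns (picture, depth): 384x512x3 uint8, blue, green, red; 384x512 float32, m along the optical axis (not along the pixel's ray), 0 where there is no reading.
- calibration(name): a dict with "fx", "fy", "cx", "cy" (pixels), "rvec" (rotation vector, rad) and "tvec" (3), from world to camera coordinates, as OpenCV has them. Camera axes: x right, y down, z forward; pixel columns grow to the right and rows downward; lengths in m; the calibration is good to about 2 mm. A picture is of the moment at which its call begins: read the wrist's pose just before it. calibration takes no time and is no camera call; for the wrist camera it gives the pose at the moment of the call.
A pose or a line that the arm cannot do raises env.PlanningError and nothing moves.
- job.job_done(): hands the job in; it is judged then, once.
The state is a dict: "time": time; "qpos": joint angles; "joint_velocities": joint speeds; "joint_torque": joint torques, N m; "tcp_pos": TCP position; "orientation": TCP orientation; "force": force on the tool from outside, world axes, zero at the start; "torque": the same for the moment, N m; "opening": finger opening in m; "gripper_force": force on a finger pad.
Only numpy, scipy, OpenCV 4.12 (cv2) and the standard library are available. Lean on these libraries where they do the work, as an engineer would, in place of code of your own. Each camera call takes 0.05 s, during which the arm holds its last target. There are 200 camera calls.

## Working session

There is one attempt and no reset: what is moved stays moved. The work goes in short steps, each a Python script; the robot and the scene stay as the last script left them, time stands still between calls to the robot, and variables do not carry over. Pictures are saved under pics/ and viewed, at most 10 in all, crops included, and the job is handed in when it is done.

```bash
mkdir -p pics; cat > h.py <<'E'
import numpy as np, cv2
from cell import env, kin, camera, calibration, job
def save(n,f):
    c=calibration(n); p,d=camera(n); cv2.imwrite(f'pics/{f}.png',p); np.savez(f'pics/{f}.npz',p=p,d=d,**{k:np.array(v) for k,v in c.items()}); return p,d
def world(f,u,v,z=None):
    s=np.load(f'pics/{f}.npz'); R=cv2.Rodrigues(s['rvec'].astype(float))[0]; t=s['tvec'].ravel()
    r=np.array([(u-s['cx'])/s['fx'],(v-s['cy'])/s['fy'],1.]); o=-R.T@t; w=R.T@r
    return o+w*(s['d'][int(v),int(u)] if z is None else (z-o[2])/w[2])
E
python3 - <<'E'
from h import *
a,_=save('top','top0'); b,_=save('scene','scene0')
cv2.imwrite('pics/top0b.png',cv2.resize(a,(800,600),interpolation=cv2.INTER_CUBIC))
s=env.get_state(); print(s['time'],s['orientation'],s['tcp_pos'],env.nose_length)
E
```

```text
0.1 [-6.53124665e-05  1.61185795e-01  9.86923711e-01 -8.50681164e-04] [0.21465504 0.6395178  0.3029978 ] 0.0726
```

View pics/top0b.png

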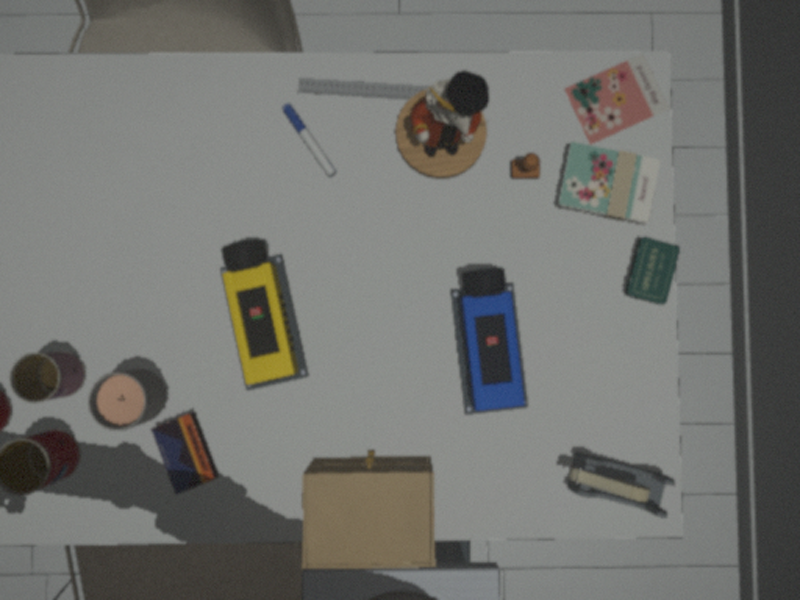

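View pics/scene0.png

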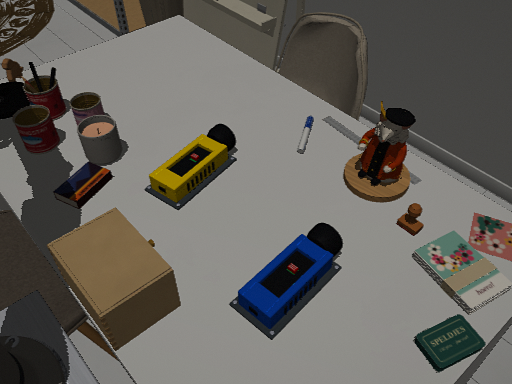

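Top view (800-scale): the yellow lamp lies with its lens up-image at (245,253), knob at about (255,313), slot corners about (237,291), (265,285), (278,352), (250,358). The blue lamp's knob is at (491,341). A tall box at (370,510) stands near the robot.

```bash
python3 - <<'E'
from h import *
k=.64
for n,u,v,z in [('knob',255,313,.048),('blue',491,341,.048),('c1',237,291,.049),('c2',265,285,.049),('c3',278,352,.049),('c4',250,358,.049),('lens',245,253,.06),('boxtopright',433,458,None),('boxmid',370,520,None),('boxTL',306,470,None),('candle',120,400,None),('mug',35,378,None),('mug2',22,465,None),('card',185,450,None),('bookR',430,550,None)]:
    print(n,world('top0',u*k,v*k,z).round(3))
p=np.load('pics/top0.npz')['p']; h=cv2.cvtColor(p,cv2.COLOR_BGR2HSV)
m=cv2.inRange(p,(0,0,90),(95,95,255))&cv2.inRange(h,(0,110,0),(180,255,255)); m[:,:145]=0;m[:,180:]=0;m[:180]=0;m[220:]=0
ys,xs=np.nonzero(m); print(len(xs),xs.mean(),ys.mean(),world('top0',xs.mean(),ys.mean(),.048))
m=cv2.inRange(h,(22,150,60),(35,255,255)); c=max(cv2.findContours(m,0,2)[0],key=cv2.contourArea); r=cv2.minAreaRect(c); 
print([world('top0',*q,.049).round(3) for q in cv2.boxPoints(r)])
E
```

```text
knob [0.564 0.222 0.048]
blue [ 0.517 -0.145  0.048]
c1 [0.599 0.25  0.049]
c2 [0.608 0.206 0.049]
c3 [0.503 0.186 0.049]
c4 [0.494 0.23  0.049]
lens [0.657 0.235 0.06 ]
boxtopright [ 0.327 -0.055  0.   ]
boxmid [0.263 0.042 0.109]
boxTL [ 0.31   0.152 -0.001]
candle [0.433 0.422 0.065]
mug [0.464 0.582 0.016]
mug2 [0.328 0.595 0.024]
card [0.349 0.339 0.023]
bookR [ 0.221 -0.044  0.112]
57 164.96491228070175 197.21052631578948 [0.57165069 0.21790569 0.048     ]
[array([0.629, 0.274, 0.049]), array([0.645, 0.197, 0.049]), array([0.47 , 0.159, 0.049]), array([0.454, 0.235, 0.049])]
```

```bash
cat >> h.py <<'E'
from scipy.spatial.transform import Rotation as Ro
def quat(yaw):  # tool down, tool x opposite to the lamp's x
    f=np.array([np.cos(yaw),np.sin(yaw),0]); z=np.array([0,0,-1.]); x=-f
    q=Ro.from_matrix(np.c_[x,np.cross(z,x),z]).as_quat(); return [q[3],q[0],q[1],q[2]]
E
python3 - <<'E'
from h import *
y=.214; f=np.array([np.cos(y),np.sin(y),0]); p=np.array([.570,.219,0])-.036*f+[0,0,.26]
env.reach(p,quat(y)); env.grip(0)
a,_=save('wrist','w1'); cv2.imwrite('pics/w1b.png',cv2.resize(a,(800,600),interpolation=cv2.INTER_CUBIC))
s=env.get_state(); print(s['time'],s['tcp_pos'],s['qpos'],s['opening'],s['force'])
E
```

```text
2.8583 [0.53484501 0.21133366 0.26002567] [-0.60076909  0.36040644  0.14612792  1.85238065 -0.06395192  0.93325389
  1.35890594] 4.5901635018337576e-06 [-0.5535849   0.08885521  0.09547892]
```

View pics/w1b.png

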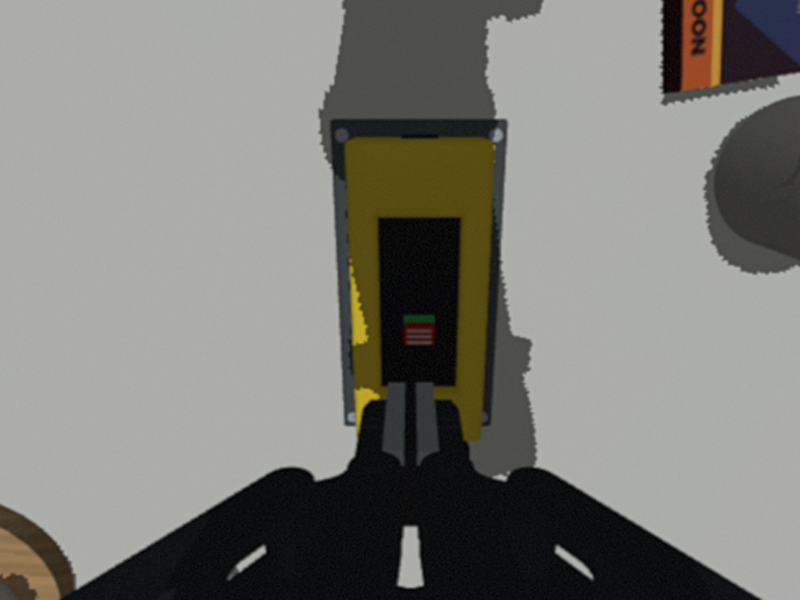

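The wrist view (800-scale) shows the knob top at (419,335), green strip behind it at (419,319), and slot corners (378,218), (461,218), (381,385), (456,385). The lamp's rear is up-image, and the closed fingers are at bottom centre.

```bash
python3 - <<'E'
from h import *
k=.64; W={}
for n,u,v,z in [('knobR',419,323,.048),('knobF',419,346,.048),('knobL',404,335,.048),('knobRt',435,335,.048),('rl',378,218,.049),('rr',461,218,.049),('fl',381,385,.049),('fr',456,385,.049),('br',347,140,.049),('bl',494,140,.049)]:
    W[n]=world('w1',u*k,v*k,z); print(n,W[n].round(4))
r=(W['rl']+W['rr'])/2; f=(W['fl']+W['fr'])/2; d=f-r; L=np.linalg.norm(d); d/=L
print('L',L,'yaw',np.arctan2(d[1],d[0]),'rear',r,'front',f)
for n in('knobR','knobF','knobL','knobRt'): e=W[n]-r; print(n,e@d,e[0]*-d[1]+e[1]*d[0])
E
```

```text
knobR [0.559  0.2222 0.048 ]
knobF [0.5729 0.2254 0.048 ]
knobL [0.568  0.2154 0.048 ]
knobRt [0.5642 0.2329 0.048 ]
rl [0.5046 0.1877 0.049 ]
rr [0.4952 0.2309 0.049 ]
fl [0.602  0.2087 0.049 ]
fr [0.5925 0.2522 0.049 ]
br [0.4689 0.1646 0.049 ]
bl [0.453  0.2376 0.049 ]
L 0.09959491263913202 yaw 0.21424123219564367 rear [0.49991585 0.20928299 0.049     ] front [0.59723382 0.23045747 0.049     ]
knobR 0.060442057400344466 9.278971761970262e-05
knobF 0.0747784833493095 0.00017390397808335692
knobL 0.06787045193014339 -0.008511524538048806
knobRt 0.06786336839350084 0.009356967705164651
```

```bash
python3 - <<'E'
from h import *
y=.2142; d=np.array([np.cos(y),np.sin(y),0]); r=np.array([.4999,.2093,0]); P=lambda s,z: r+s*d+[0,0,z+env.nose_length]
def st(n): s=env.get_state(); p=s['tcp_pos']; print(n,round(s['time'],2),'s',((p-r)*[1,1,0]@d).round(4),'ztip',round(p[2]-env.nose_length,4),'F',s['force'].round(2))
env.movel(P(.032,.075)); st('above')
hit=env.movel(P(.032,.043),velocity=.04,stop_force=6); st(('down',hit))
if hit: raise SystemExit
hit=env.movel(P(.081,.043),velocity=.025,stop_force=8); st(('push',hit))
p,_=save('scene','s1'); cv2.imwrite('pics/s1b.png',cv2.resize(p[110:220,140:260],None,fx=5,fy=5,interpolation=cv2.INTER_CUBIC))
E
```

```text
above 3.76 s 0.0326 ztip 0.0758 F [ 0.31 -0.05  1.23]
('down', False) 4.71 s 0.0322 ztip 0.0432 F [-0.51  0.07  0.29]
('push', True) 6.23 s 0.0735 ztip 0.0422 F [ 0.42 -0.02  0.17]
```

View pics/s1b.png

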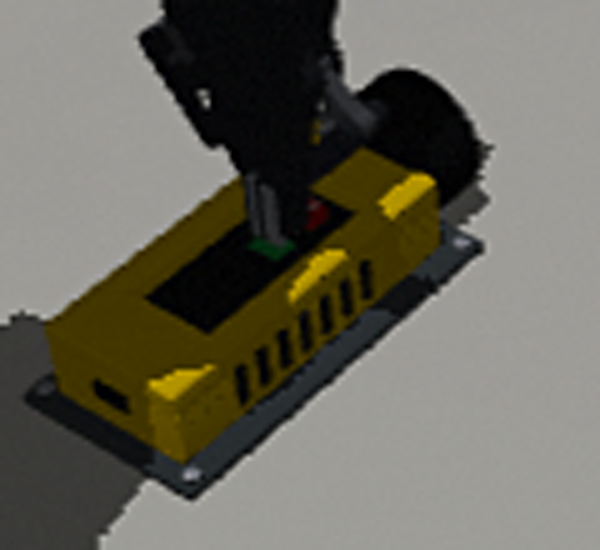

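The push stopped at 73.5 mm, which is where I expected the end stop. The crop shows the knob forward at (318,213) and the green patch uncovered at (270,248). I'll press once more to confirm the stop, then back off, rise and look.

```bash
python3 - <<'E'
from h import *
y=.2142; d=np.array([np.cos(y),np.sin(y),0]); r=np.array([.4999,.2093,0]); P=lambda s,z: r+s*d+[0,0,z+env.nose_length]
def st(n): s=env.get_state(); p=s['tcp_pos']; print(n,round(s['time'],2),'s',((p-r)*[1,1,0]@d).round(4),'ztip',round(p[2]-env.nose_length,4),'F',s['force'].round(2))
hit=env.movel(P(.080,.043),velocity=.015,stop_force=14); st(('press',hit))
env.movel(P(.060,.043),velocity=.06); env.movel(P(.055,.10)); env.movel(P(.032,.187)); st('up')
a,_=save('wrist','w2'); cv2.imwrite('pics/w2b.png',cv2.resize(a,(800,600),interpolation=cv2.INTER_CUBIC))
E
```

```text
('press', True) 6.69 s 0.0743 ztip 0.0413 F [ 0.28 -0.24 -0.16]
up 8.36 s 0.0316 ztip 0.1861 F [0.48 0.18 0.19]
```

View pics/w2b.png

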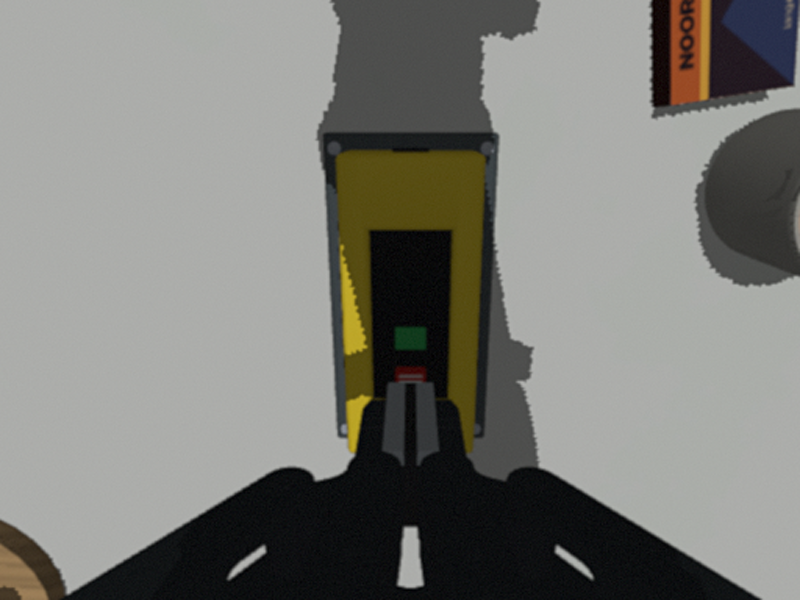

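The wrist view shows the green patch fully uncovered at (411,338) and the knob's rear edge at (411,367). I'll compare that with the slot's rear edge (411,230) and hand in if the travel is right.

```bash
python3 - <<'E'
from h import *
k=.64
a=world('w2',411*k,230*k,.049); b=world('w2',411*k,367*k,.048)
t=np.linalg.norm(b[:2]-a[:2])-.0604; print(t)
if t>.0215: job.job_done(); print('done')
E
```

```text
0.02045691051432067
```

```bash
python3 - <<'E'
from h import *
A=cv2.imread('pics/w1.png'); B=cv2.imread('pics/w2.png')
z=lambda I,y0:cv2.convertScaleAbs(cv2.resize(I[y0:y0+60,235:300],None,fx=6,fy=9,interpolation=cv2.INTER_NEAREST),alpha=1.6)
cv2.imwrite('pics/cmp.png',np.hstack([z(A,190),z(B,200)]))
for f,x,ys in(('w1',268,range(198,224)),('w2',263,range(206,244))):
    I=cv2.imread(f'pics/{f}.png'); print(f,[(y,*I[y,x-3:x+4].mean(0).astype(int).tolist()) for y in ys])
r=world('w2',263,230*.64,.049)
for v in(234,235,236,238,240): print(v,[round(float(np.linalg.norm((world('w2',263,v,zz)-r)[:2]))-.060,4) for zz in(.048,.039)])
E
```

```text
w1 [(198, 10, 6, 7), (199, 7, 5, 6), (200, 7, 10, 8), (201, 17, 33, 10), (202, 25, 54, 15), (203, 28, 58, 16), (204, 29, 58, 16), (205, 24, 51, 25), (206, 13, 28, 45), (207, 7, 8, 53), (208, 6, 6, 57), (209, 7, 9, 60), (210, 29, 30, 63), (211, 55, 56, 69), (212, 52, 53, 68), (213, 23, 24, 63), (214, 36, 38, 64), (215, 63, 63, 70), (216, 36, 37, 65), (217, 20, 22, 62), (218, 49, 50, 67), (219, 64, 65, 71), (220, 32, 32, 57), (221, 5, 6, 24), (222, 6, 7, 4), (223, 9, 9, 8)]
w2 [(206, 7, 6, 8), (207, 9, 7, 9), (208, 10, 15, 8), (209, 20, 39, 11), (210, 26, 56, 15), (211, 27, 58, 15), (212, 27, 57, 16), (213, 28, 58, 17), (214, 28, 57, 17), (215, 27, 57, 15), (216, 28, 58, 17), (217, 27, 57, 14), (218, 28, 57, 16), (219, 28, 58, 17), (220, 26, 56, 14), (221, 28, 57, 15), (222, 26, 55, 14), (223, 20, 42, 11), (224, 10, 18, 8), (225, 8, 5, 7), (226, 9, 7, 8), (227, 8, 7, 8), (228, 9, 9, 8), (229, 8, 7, 6), (230, 9, 7, 7), (231, 8, 6, 7), (232, 8, 8, 8), (233, 7, 7, 8), (234, 6, 5, 28), (235, 5, 8, 52), (236, 8, 10, 56), (237, 6, 8, 56), (238, 6, 7, 58), (239, 30, 31, 63), (240, 55, 56, 68), (241, 52, 53, 68), (242, 24, 25, 63), (243, 40, 41, 66)]
234 [0.02, 0.0242]
235 [0.021, 0.0252]
236 [0.022, 0.0262]
238 [0.024, 0.0283]
240 [0.026, 0.0304]
```

View pics/cmp.png

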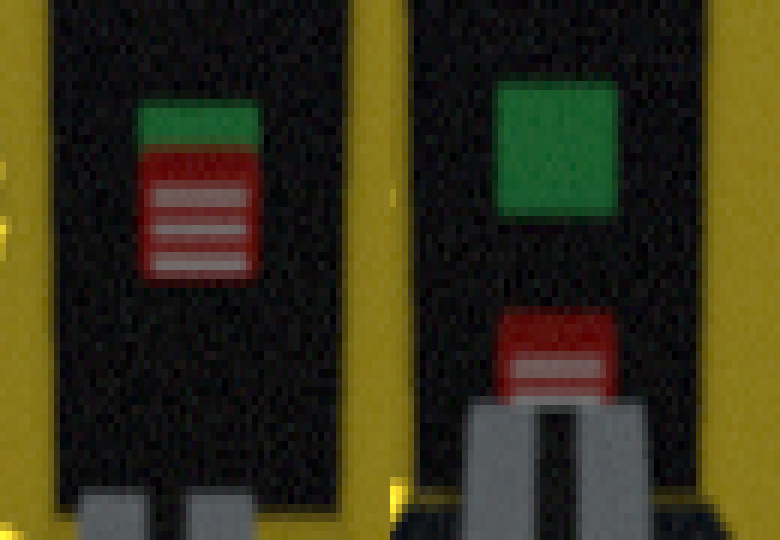

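The crop shows stripes on the knob top, which make a better mark than its edge. The first stripe is at row 211.5 before and 240.5 after, and the green patch's rear edge is at rows 201.0 and 208.9.

```bash
python3 - <<'E'
from h import *
W=lambda f,u,v,z:world(f,u,v,z)[:2]; d=np.array([np.cos(.2142),np.sin(.2142)])
a=(W('w1',268,211.5,.048)-W('w1',268,201.,.039))@d; b=(W('w2',263,240.5,.048)-W('w2',263,208.9,.039))@d
t=b-a; print(a,b,t,(W('w2',263,240.5,.048)-W('w1',268,211.5,.048))@d)
if t>.0232: job.job_done(); print('done')
E
```

```text
0.006699734488868938 0.02758093275943028 0.020881198270561344 0.021155329938565004
```

```bash
python3 - <<'E'
from h import *
y=.2142; d=np.array([np.cos(y),np.sin(y),0]); r=np.array([.4999,.2093,0])
env.movel(r+.10*d+[0,0,.23]); a,_=save('wrist','w3')
print(env.get_state()['time'],[world('w3',256,v)[2].round(4) for v in(60,80,100)],[world('w1',268,v)[2].round(4) for v in(110,125,150)])
cv2.imwrite('pics/w3b.png',cv2.convertScaleAbs(cv2.resize(a[60:260,160:360],None,fx=3,fy=3,interpolation=cv2.INTER_CUBIC),alpha=1.6))
E
```

```text
9.1 [np.float64(0.0392), np.float64(0.0387), np.float64(0.0388)] [np.float64(0.0487), np.float64(0.0483), np.float64(0.0389)]
```

View pics/w3b.png

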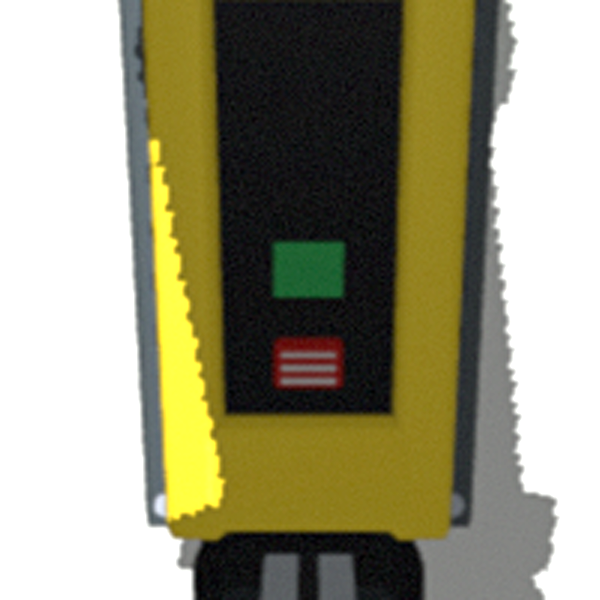

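The crop shows the knob top from about y=347 (its rear face starts at 337) to 387, the slot's front edge at 414, its rear edge at about 2, and the green patch from 242 to 298.

```bash
python3 - <<'E'
from h import *
d=np.array([np.cos(.2142),np.sin(.2142)])
S=lambda y,z:(world('w3',160+309/3,60+y/3,z)[:2]-[.4999,.2093])@d
q=lambda n,y,z:print(n,S(y,z).round(4))
q('slot rear',2,.049);q('slot front',414,.049);q('knobfront',387.5,.048);q('knob rear bottom',337,.039);q('knob rear top',347,.048);q('stripe2',368,.048);q('green rear',242,.039);q('green front',298,.039)
I=cv2.imread('pics/w3.png'); print([(v,*I[v,258:268].mean(0).astype(int).tolist()) for v in list(range(57,64))+list(range(169,202))])
E
```

```text
slot rear 0.0016
slot front 0.1023
knobfront 0.0954
knob rear bottom 0.0841
knob rear top 0.0845
stripe2 0.0901
green rear 0.0589
green front 0.0736
[(57, 13, 70, 80), (58, 13, 63, 71), (59, 12, 42, 46), (60, 14, 18, 19), (61, 12, 11, 10), (62, 12, 11, 11), (63, 15, 12, 13), (169, 10, 9, 8), (170, 11, 9, 8), (171, 9, 9, 13), (172, 9, 10, 34), (173, 8, 9, 56), (174, 7, 10, 61), (175, 7, 7, 63), (176, 18, 20, 66), (177, 48, 48, 72), (178, 68, 69, 75), (179, 39, 40, 69), (180, 11, 13, 65), (181, 40, 40, 68), (182, 71, 72, 75), (183, 59, 60, 73), (184, 24, 25, 67), (185, 28, 30, 67), (186, 63, 64, 74), (187, 70, 70, 76), (188, 33, 34, 63), (189, 4, 6, 37), (190, 10, 11, 15), (191, 10, 8, 6), (192, 10, 10, 9), (193, 10, 9, 8), (194, 10, 8, 9), (195, 10, 8, 8), (196, 9, 8, 8), (197, 10, 21, 23), (198, 12, 47, 54), (199, 14, 68, 78), (200, 16, 72, 82), (201, 15, 72, 82)]
```

The images put the travel between 21 mm and full, depending on scale. I have time to settle it by touch, so I'll push again in small steps and watch the force.

```bash
python3 - <<'E'
from h import *
y=.2142; d=np.array([np.cos(y),np.sin(y),0]); r=np.array([.4999,.2093,0]); P=lambda s,z: r+s*d+[0,0,z+env.nose_length]
def st(n): s=env.get_state(); p=s['tcp_pos']; F=s['force']; print(n,round(s['time'],2),'s',((p-r)*[1,1,0]@d).round(4),'ztip',round(p[2]-env.nose_length,4),'F',F.round(1)); return F@d
env.movel(P(.055,.10)); env.movel(P(.055,.0435),velocity=.05,stop_force=6); st('down')
env.movel(P(.070,.0435),velocity=.03,stop_force=8)
for s in np.arange(.072,.083,.001):
    env.movel(P(s,.0435),velocity=.01); f=st(round(s,4))
    if f<-15: break
E
```

```text
down 11.02 s 0.0553 ztip 0.0439 F [-0.2 -0.1 -0.5]
0.072 12.02 s 0.072 ztip 0.0435 F [-0.4  0.4 -0.5]
0.073 12.27 s 0.073 ztip 0.0435 F [-0.6 -0.5 -0.5]
0.074 12.52 s 0.0741 ztip 0.0435 F [ 0.2 -0.3 -0. ]
0.075 12.77 s 0.0747 ztip 0.0434 F [-1.4 -0.2  1.6]
0.076 13.02 s 0.075 ztip 0.0433 F [-4.  -0.9  3.9]
0.077 13.27 s 0.0751 ztip 0.0432 F [-6.8 -1.9  6. ]
0.078 13.52 s 0.0754 ztip 0.0432 F [-10.1  -1.7   8. ]
0.079 13.77 s 0.0756 ztip 0.0431 F [-12.4  -3.9  10.4]
0.08 14.02 s 0.0758 ztip 0.043 F [-15.4  -3.4  13.1]
```

```bash
python3 - <<'E'
from h import *
y=.2142; d=np.array([np.cos(y),np.sin(y),0]); r=np.array([.4999,.2093,0]); P=lambda s,z: r+s*d+[0,0,z+env.nose_length]
env.movel(P(.060,.0435),velocity=.06); env.movel(P(.055,.10)); env.movel(r+.10*d+[0,0,.23]); I,_=save('wrist','w4')
s=env.get_state(); print(s['time'],s['force'].round(1))
J=cv2.imread('pics/w3.png'); print('shift',np.abs(I[60:200,200:320].astype(int)-J[60:200,200:320]).mean())
for K in(J,I): print([(v,*K[v,258:268].mean(0).astype(int).tolist()) for v in list(range(139,143))+list(range(170,180))+list(range(187,200))])
cv2.imwrite('pics/w4b.png',cv2.convertScaleAbs(cv2.resize(I[60:260,160:360],None,fx=3,fy=3,interpolation=cv2.INTER_CUBIC),alpha=1.6))
E
```

```text
15.7083 [ 1.1 -1.  -0.3]
shift 3.4247619047619047
[(139, 13, 12, 11), (140, 16, 31, 10), (141, 30, 58, 18), (142, 31, 63, 18), (170, 11, 9, 8), (171, 9, 9, 13), (172, 9, 10, 34), (173, 8, 9, 56), (174, 7, 10, 61), (175, 7, 7, 63), (176, 18, 20, 66), (177, 48, 48, 72), (178, 68, 69, 75), (179, 39, 40, 69), (187, 70, 70, 76), (188, 33, 34, 63), (189, 4, 6, 37), (190, 10, 11, 15), (191, 10, 8, 6), (192, 10, 10, 9), (193, 10, 9, 8), (194, 10, 8, 9), (195, 10, 8, 8), (196, 9, 8, 8), (197, 10, 21, 23), (198, 12, 47, 54), (199, 14, 68, 78)]
[(139, 11, 9, 9), (140, 9, 10, 8), (141, 18, 33, 13), (142, 29, 58, 17), (170, 10, 9, 9), (171, 11, 11, 9), (172, 11, 10, 10), (173, 9, 9, 30), (174, 9, 10, 56), (175, 8, 9, 60), (176, 7, 10, 63), (177, 16, 17, 65), (178, 46, 48, 70), (179, 70, 71, 76), (187, 54, 55, 73), (188, 68, 69, 76), (189, 35, 36, 66), (190, 6, 9, 46), (191, 8, 8, 19), (192, 10, 9, 6), (193, 11, 9, 9), (194, 9, 7, 8), (195, 10, 8, 8), (196, 11, 9, 9), (197, 8, 6, 5), (198, 11, 22, 25), (199, 12, 48, 55)]
```

View pics/w4b.png

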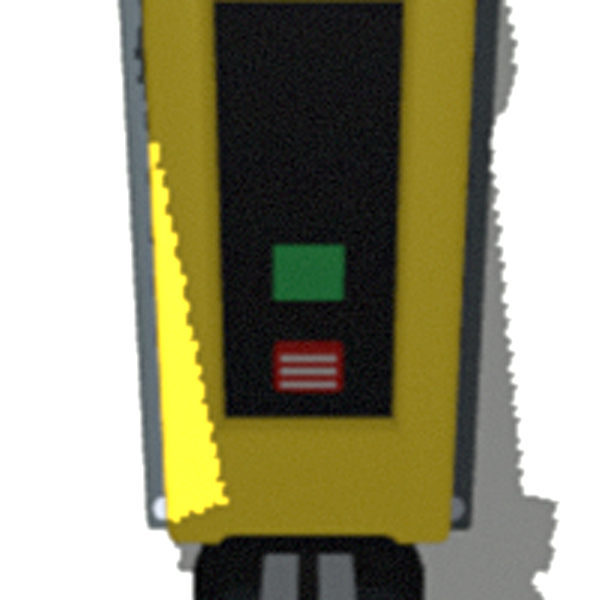

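The whole picture has shifted by one row, and knob, green patch and slot have shifted together. So the knob did not move under about 15 N, ten times its sliding force, and it is at its stop. The gripper is clear, so I'm handing in.

```bash
python3 -c "
from cell import job; print(job.job_done())"
```

```text
the job is handed in; nothing more can be done
None
```

The yellow lamp's switch is fully forward against its stop and released (images read 21–22 mm of the 24 mm travel, but a second push of about 15 N didn't move it), the blue lamp was not touched, and the job was handed in at about 16 s.

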